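# Transfer a bracket hole with the automatic centre punch

### The arm

A 7-joint arm with a two-finger parallel gripper is mounted at the origin on the work surface. World frame = base frame: x ahead of the robot, y to its left, z up, the work surface at z = 0. Lengths are in mm, angles in rad, forces in N, time in s.
With the tool pointing down it reaches from about 350 to 775 mm from the base axis. Payload 3.1 kg.
Tool frame: the origin (TCP) lies midway between the tips of the shut fingers; the grasp point (between the pads) lies 19 mm behind it (env.grip_depth is the distance from the TCP to the grasp point, in mm); z points along the fingers, y is the direction in which the jaws open and shut (so a half turn about z gives the same grasp; the last joint's range is limited). The gripper opens to 85 mm and grips with 20 to 120 N. Pads are 22 mm wide; open, the fingers measure 114 mm over their backs; the gripper's body (76 mm by 85 mm) begins 54 mm behind the grasp point. The pads swing forward as they close: fully open they stand 13 mm farther back than shut.
Start: joints at [-1.19, 0.311, 0.014, 1.512, -0.004, 1.319, -0.027], TCP at [225.65, 501.598, 198.404] pointing down, gripper open.
Joint ranges: [-2.7, 2.7], [-0.3, 1.91], [-1.27, 1.3], [0.12, 2.57], [-1.44, 4.58], [0.2, 2.03], [-3.05, 3.05]. Speed limits (rad/s): [2.79, 2.79, 3.14, 3.14, 3.14, 3.14, 3.14].

### API

Orientations are given as a rotation vector (axis times angle).
In Python, from plant import env gives the robot as it stands. The module is installed in compiled form; this text tells all that it offers.
- The arm moves only by the tool step_arm, never from a script. Its argument "rows" is a list of rows, each a list of 3 entries, a list of its own where there are three numbers: the turn, a rotation vector about the world's x, y, z in degrees, then the shift along the world's x, y, z in m, then the opening, from 0 (shut) to 1 (fully open). In form: [[[ax, ay, az], [x, y, z], jaw], ...]. A call has 1 to 5 rows; each row shifts and turns the commanded pose from where the row before left it; what a row does not reach is not made up. A row lasts 1/10 s, in which the tool goes at most 50 mm and 8.59 degrees, less where a joint would pass 70% of its speed; a pose out of reach is approached as far as the arm can. A call with a gripper value outside its range is refused whole. The fingers move at their own pace and stop on an object; the grip force is fixed at half the most. Time passes only in rows, so rows that do not move let the fingers close. It gives the time, the measured TCP pose, the force and the opening at its end, in the units of the state.
- env.state(): the state, without advancing time (a new reading comes with each control period).
- env.get_image(name): name is "scene" or "top"; returns (picture, depth): 480x640x3 uint8, red, green, blue; 480x640 float32, mm along the optical axis (not along the pixel's ray), 0 where there is no reading.
- env.calibration(name): a dict with "fx", "fy", "cx", "cy" (pixels), "R" (3x3) and "t" (3): a world point X has camera coordinates R X + t. Camera axes: x right, y down, z forward; pixel columns grow to the right and rows downward; lengths in mm; the calibration is good to about 2 mm. A picture is of the moment at which its call begins. calibration takes no time and is no camera call.
- env.sign_off(): hands the job in, once; it reports no verdict.
Trained networks look in the newest picture that a camera, given by its name, has taken for a name from the list of things; names that differ only in an ending like _2 or _b are one class to them, and where a whole thing is asked for, a point or a joint stands for the part that bears it (a point fixed in the world has none). Each returns a list of dicts, best first, with "confidence" (0 to 1); they miss things now and then, are a little off and sometimes report something else, mostly with a low value. They report only what shows in the picture. A call takes as long as a camera call. They do not tell look-alikes from the thing itself.
- env.look_for(target, camera): "xy" ([column, row] as shares, 0 to 1, of the picture: columns of its width, rows of its height, amid what is visible of it).
- env.pinpoint(target, camera): "xy" ([column, row] as shares, 0 to 1, of the picture: columns of its width, rows of its height: a listed point, or the origin of a listed thing).
The state is a dict: "time": time; "joint_positions": joint angles; "qd": joint speeds; "effort": joint torques, N m; "eef_pos": TCP position; "tcp_rot": TCP orientation; "contact_force": force on the tool from outside, world axes, zero at the start; "wrist_torque": the same for the moment, N m; "finger_gap": opening from 0.0 (shut) to 1.0 (fully open).
Only numpy, scipy, OpenCV 4.12 (cv2) and the standard library are available. Lean on these libraries where they do the work, as an engineer would, in place of code of your own. Each camera call takes 0.05 s, during which the arm holds its last target. There are 200 camera calls.

### The job

Take the automatic centre punch out of the wooden tool stand, set its point down through the open hole of the red bracket onto the plate, and press the upright punch straight down until its spring trips with a snap, without leaning on it any harder than it needs. Then stand the punch back in its empty hole in the stand, lowered and not dropped, with the chisel and the other things on the bench left where they are.

Things in the scene. Friction and masses are not known exactly. Their poses are not given: they have to be found in the camera images.
- punch_mid (a point): automatic centre punch, loose, 0.17 kg, upright in the stand, z up its axis. Round steel barrel 18 mm thick, 90 mm long: dark, black rings, brass cap. This point is on the axis, 45 mm below the top and 45 mm above the barrel's flat underside (the shoulder that rests on the stand); grip here. Below the shoulder: a nose 12 mm thick, 22 mm long; then the sprung rod, whose point hangs free in the stand
- punch_rod_collar (a point): point on the sprung rod's axis, 67 mm below punch_mid while the rod is out; it rises as the rod is pushed in. The rod resists with 3 N at rest, 7 N at 3 mm, 12 N at 7.5 mm; there it trips, jumps in to 9 mm or more and the force drops to about 4 N; hard stop at 10.5 mm. It springs out again. Its point, 7 mm thick with a 3.5 mm cone end, reaches 20 to 35 mm below this: points differ, length not known beforehand
- open_hole (a point): centre of the bracket's open hole, on the upper face of its flat leg: 9 mm across, ringed with white paint, 1 mm chamfer, right through the 5 mm leg; under it lies the solid base plate, whose top is 5 mm below this point. To be punched through here
- bolt_head (a point): top of the hexagon bolt (head 17 mm across, 8.5 mm high with washer) in the bracket's other hole, 90 mm from the open one
- bracket: red steel angle 50 x 50 x 5 mm, 140 mm long along its y, fixed. Origin on the bench below the centre of its flat leg, which is level, top 17 mm above the bench; its upright leg stands along the -x edge, inner face 20 mm from the holes' line, top 62 mm above the bench. Open hole at y +45 mm, bolted hole at y -45 mm. Carries the base plate
- base_plate: grey steel plate 160 x 240 x 12 mm flat on the bench under the bracket, fixed to it; its top is 12 mm above the bench, blue layout dye under the open hole. Its middle is 20 mm to -x of this origin, which is the bracket's
- stand: hardwood tool block 56 x 130 x 60 mm high, fixed, origin at the centre of its underside, y along its length; two holes right through it, 14.5 mm across with 1.5 mm chamfer, at y -32 and +32 mm
- stand_hole_a (a point): centre of the stand's hole at its y -32 mm, at the top face (60 mm above the bench). One hole holds the punch, the other the chisel; which is which varies. Seated, punch_mid is 45 mm above this
- stand_hole_b (a point): centre of the stand's hole at its y +32 mm, at the top face
- chisel_mid (a point): middle of the visible part of the chisel, loose in the other hole of the stand: blue round shaft 17 mm thick with a steel head 20 mm wide, 87 mm above the stand. Leave alone
- spray_can_mid (a point): middle of a white and blue spray can, 65 mm across, 190 mm high, loose, standing. Leave alone
- spare_bolt_mid (a point): middle of a loose bolt standing on its head, 17 mm wide, 37 mm high. Leave alone
- hammer: hammer lying on the bench, 260 mm long, handle to its -x, head at its +x end, up to 60 mm wide and 26 mm high; origin under its middle. Leave alone
Things that resemble listed ones, but are neither listed nor needed, are in the scene too. Leave any pink, purple or white look-alike of the part that bears punch_mid alone.

How it is judged:
By the outcome, as a careful person would: the job done as asked, in the order asked, and still so for the second after the job is handed in, with the robot touching nothing.
It also fails if it takes over 64 s, if anything falls off the work surface, if the arm or the gripper's body presses on something with over 40 N, if the wrist force passes 120 N, or if a joint passes its speed limit or range.

## Working session

There is one attempt and no reset: what is moved stays moved. The work goes in short steps, Python scripts to look and compute and a tool call to move; the robot and the scene stay as the last step left them, time stands still between calls to the robot, and variables do not carry over. Pictures are saved under pics/ and viewed, about 8 in all and at most 12, crops included, and the job is handed in when it is done.

Besides the shell and the picture viewer there is one more tool, called by a JSON object that holds its "op" and its "data", one argument or row to a line. step_arm: Moves the arm, as the interface text tells. Its arguments: {"type":"object","properties":{"rows":{"type":"array"}},"required":["rows"]}

```bash
mkdir -p pics
cat > h.py <<'E'
import numpy as np, cv2
from plant import env
def shot(cam,name):
    im,d=env.get_image(cam); cv2.imwrite(f'pics/{name}.png',im[:,:,::-1]); np.save(f'pics/{name}.npy',d); return im,d
def ray(cam,u,v):
    c=env.calibration(cam);R=np.array(c['R']);t=np.array(c['t'])
    return -R.T@t, R.T@np.array([(u-c['cx'])/c['fx'],(v-c['cy'])/c['fy'],1])
def atz(cam,u,v,z):
    o,r=ray(cam,u,v); return o+r*(z-o[2])/r[2]
def atd(cam,u,v,d):
    o,r=ray(cam,u,v); return o+r*d
def proj(cam,X):
    c=env.calibration(cam);p=np.array(c['R'])@np.array(X)+np.array(c['t']);return [c['fx']*p[0]/p[2]+c['cx'],c['fy']*p[1]/p[2]+c['cy'],p[2]]
def tri(a,b):
    (o1,r1),(o2,r2)=a,b
    r1=r1/np.linalg.norm(r1);r2=r2/np.linalg.norm(r2)
    s=np.linalg.lstsq(np.array([r1,-r2]).T,o2-o1,rcond=None)[0]
    p,q=o1+s[0]*r1,o2+s[1]*r2
    return (p+q)/2,np.linalg.norm(p-q)
E
python3 - <<'E'
from h import *
np.set_printoptions(precision=1,suppress=True)
Z=dict(punch_mid=105,open_hole=17,bolt_head=25.5,stand_hole_a=60,chisel_mid=103,spray_can_mid=95,hammer=0,stand=0,bracket=0)
for c in('scene','top'):
    shot(c,c+'0')
    print(c,ray(c,320,240))
    for n,z in Z.items():
        for r in env.pinpoint(n,c)[:3]:
            u,v=r['xy'][0]*640,r['xy'][1]*480
            print(n,round(r['confidence'],2),np.array([u,v]),atz(c,u,v,z))
print(env.state())
a=cv2.imread('pics/scene0.png');b=cv2.imread('pics/top0.png')
E
```

```text
scene (array([1285.7,  553.8,  865.7]), array([-0.6, -0.5, -0.7]))
punch_mid 0.98 [522.4 335.8] [594.4 422.3 105. ]
punch_mid 0.81 [430.4 348.5] [720.4 315.9 105. ]
punch_mid 0.7 [352.5 294.4] [706.7 138.2 105. ]
open_hole 0.7 [296.1 232.2] [ 567.2 -134.6   17. ]
bolt_head 0.96 [270.5 210.3] [ 553.4 -231.6   25.5]
stand_hole_a 0.74 [434.8 272.6] [514.7 205.5  60. ]
stand_hole_a 0.7 [462.5 276.9] [489.1 255.2  60. ]
chisel_mid 0.58 [469.3 263.4] [489.5 262.5 103. ]
spray_can_mid 0.69 [269.1 303.7] [818.5  28.3  95. ]
stand 0.85 [442.6 295. ] [504.8 227.9   0. ]
bracket 0.34 [252.1 170.4] [ 435.6 -419.7    0. ]
top (array([ 469.8,   -7.7, 1003.5]), array([ 0.1, -0. , -1. ]))
punch_mid 0.72 [181.1 232.7] [622.3 260.8 105. ]
punch_mid 0.71 [208.5 287.2] [510.2 203.1 105. ]
punch_mid 0.66 [276.4 233.2] [617.2  66.3 105. ]
open_hole 0.9 [374.  258.5] [ 569.5 -144.7   17. ]
bolt_head 0.67 [412.3 263.3] [ 556.1 -228.4   25.5]
bolt_head 0.2 [371.4 257.3] [ 571.5 -137.8   25.5]
stand_hole_a 0.8 [186.4 296.9] [493.1 259.5  60. ]
stand_hole_a 0.79 [213.2 290.1] [505.9 203.8  60. ]
chisel_mid 0.67 [179.9 296. ] [494.1 260.3 103. ]
spray_can_mid 0.72 [296.3 146.9] [805.8  23.1  95. ]
hammer 0.71 [494.8 318.8] [ 429.3 -413.1    0. ]
stand 0.96 [204.  293.2] [501.8 237.7   0. ]
stand 0.26 [391.7 262.2] [ 561.8 -187.1    0. ]
bracket 0.95 [391.4 262.4] [ 561.3 -186.5    0. ]
{'time': 1.0, 'joint_positions': array([-1.2,  0.3,  0. ,  1.5, -0. ,  1.3, -0. ]), 'qd': array([-0.,  0., -0.,  0., -0.,  0.,  0.]), 'effort': array([  0. , -38. ,   0.1, -23.1,   0. ,   0. ,  -0. ]), 'eef_pos': array([225.7, 501.6, 198.4]), 'tcp_rot': array([0.7, 3.1, 0. ]), 'contact_force': array([ 0.3, -0.5,  1.2]), 'wrist_torque': array([-0.,  0., -0.]), 'finger_gap': 0.9989003276235088}
```

View pics/scene0.png

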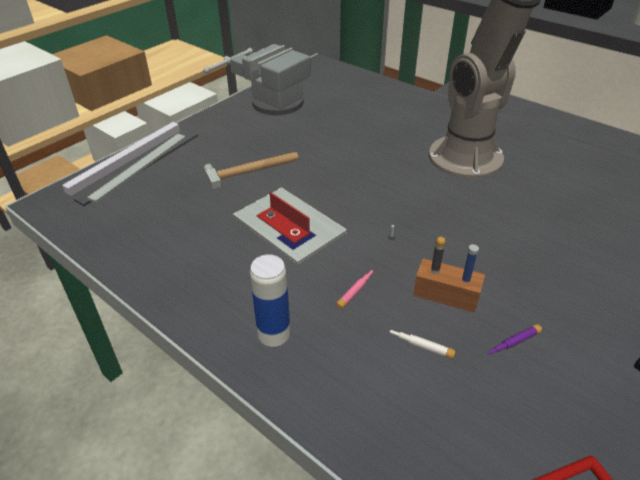

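View pics/top0.png

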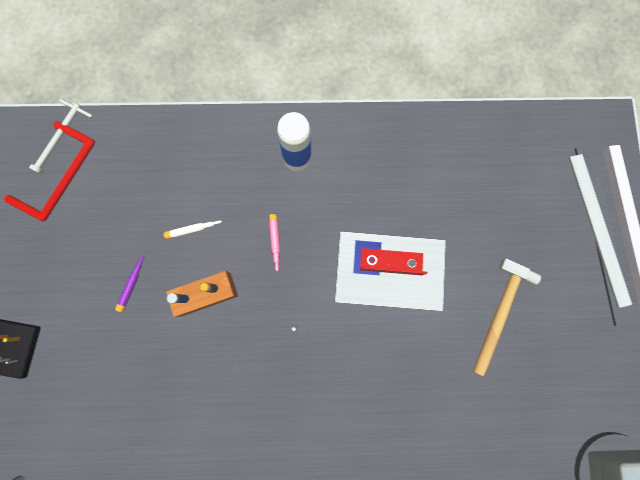

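Scene picture: the punch (dark barrel, brass cap) stands in the stand at scene (438,255), top (208,287). The chisel (blue) is at scene (470,263), top (178,297). Pink (356,288), white (422,344) and purple (515,341) look-alikes lie on the bench. The open hole, ringed white with blue dye beside it, is at scene (295,232), top (372,260). I'll confirm this with one crop and refine the positions to sub-pixel.

Run:
```python
from h import *
np.set_printoptions(precision=1,suppress=True)
s=cv2.imread('pics/scene0.png');t=cv2.imread('pics/top0.png')
def crop(im,u,v,w=40): return cv2.resize(im[v-w:v+w,u-w:u+w],(390,290) if 0 else (300,300),interpolation=cv2.INTER_CUBIC)
cv2.imwrite('pics/c1.png',np.vstack([np.hstack([crop(s,452,270),crop(t,200,290)]),np.hstack([crop(s,290,225),crop(t,390,262)])]))
def cen(im,m,u,v,w):
    mm=np.zeros_like(m);mm[v-w:v+w,u-w:u+w]=m[v-w:v+w,u-w:u+w];ys,xs=np.nonzero(mm);return xs.mean(),ys.mean(),len(xs)
P={}
for c,im,cap,hole,bolt,chis in(('scene',s,(440,241),(295,232),(270,215),(473,248)),('top',t,(205,287),(372,260),(412,264),(176,298))):
    hsv=cv2.cvtColor(im,cv2.COLOR_BGR2HSV);H,S,V=[hsv[...,i].astype(int) for i in range(3)]
    brass=((H>10)&(H<30)&(S>180)&(V>100)); white=(S<60)&(V>190)
    P[c]=(cen(im,brass,*cap,8),cen(im,white,*hole,8),cen(im,(S<70)&(V>100),*chis,9))
    print(c,P[c])
    for p,z in zip(P[c],(145,17,145)): print(atz(c,p[0],p[1],z))
for i in range(3): print(tri(ray('scene',*P['scene'][i][:2]),ray('top',*P['top'][i][:2])))
# orange stand top face
hsv=cv2.cvtColor(t,cv2.COLOR_BGR2HSV)
d=np.load('pics/top0.npy')
pts=[]
for v in range(265,320):
  for u in range(160,245):
    if d[v,u]>0:
      X=atd('top',u,v,d[v,u])
      if 55<X[2]<65: pts.append(X)
pts=np.array(pts);print(len(pts),cv2.minAreaRect(pts[:,:2].astype(np.float32)),pts[:,2].mean())
pr=[]
for v in range(225,310):
  for u in range(330,450):
    h,S,V=hsv[v,u]
    if (h<8 or h>172) and S>150:
      X=atd('top',u,v,d[v,u])
      if 12<X[2]<23: pr.append(X)
pr=np.array(pr);print(len(pr),cv2.minAreaRect(pr[:,:2].astype(np.float32)),pr[:,2].mean())
for c in('scene','top'):
  for r in env.pinpoint('spare_bolt_mid',c)[:2]: print(c,r,atz(c,r['xy'][0]*640,r['xy'][1]*480,18))
```

```text
scene ((np.float64(nan), np.float64(nan), 0), (np.float64(293.44444444444446), np.float64(232.44444444444446), 9), (np.float64(473.4457831325301), np.float64(248.0120481927711), 83))
[nan nan nan]
[ 572.  -138.8   17. ]
[489.9 263.5 145. ]
top ((np.float64(205.0), np.float64(287.6875), 16), (np.float64(371.5), np.float64(259.5), 48), (np.float64(171.34821428571428), np.float64(298.0892857142857), 112))
[507.6 200.4 145. ]
[ 567.4 -138.9   17. ]
[489.4 263.9 145. ]
 ** On entry to DLASCL parameter number  4 had an illegal value
 ** On entry to DLASCL parameter number  4 had an illegal value
 ** On entry to DLASCL parameter number  4 had an illegal value
 ** On entry to DLASCL parameter number  4 had an illegal value
 ** On entry to DLASCL parameter number  5 had an illegal value
 ** On entry to DLASCL parameter number  4 had an illegal value<stdin>:7: RuntimeWarning: Mean of empty slice.
  ret = ret.dtype.type(ret / rcount)
Traceback (most recent call last):
  File "h.py", line 17, in tri
    s=np.linalg.lstsq(np.array([r1,-r2]).T,o2-o1,rcond=None)[0]
      ~~~~~~~~~~~~~~~^^^^^^^^^^^^^^^^^^^^^^^^^^^^^^^^^^^^^^^
numpy.linalg.LinAlgError: SVD did not converge in Linear Least Squares
```

View pics/c1.png

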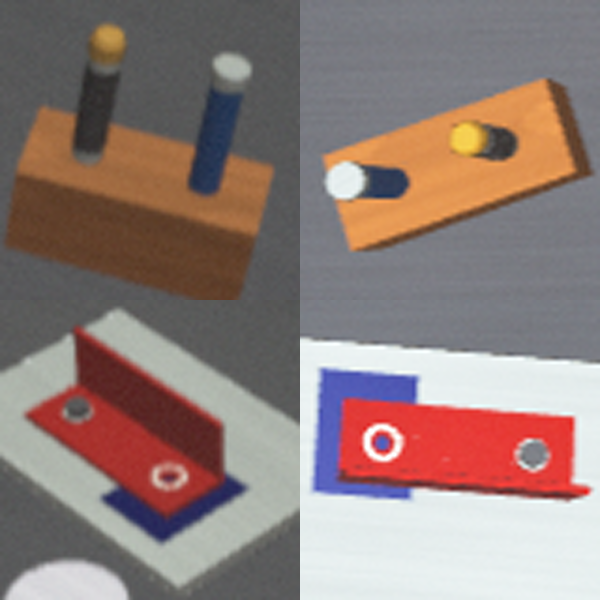

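The crop confirms the punch: dark barrel with brass cap, in the right-hand hole as seen from the top. The blue chisel is in the other hole. The white-ringed hole is at scene (295.3,231.7), top (371.9,259.9). Next I'll refine the numbers.

```bash
python3 - <<'E' 2>&1 | grep -v DLAS
from h import *
np.set_printoptions(precision=1,suppress=True)
def grid(name,cam,u0,u1,v0,v1,zl,zh,col=None):
    d=np.load(f'pics/{name}.npy');hsv=cv2.cvtColor(cv2.imread(f'pics/{name}.png'),cv2.COLOR_BGR2HSV)
    return np.array([X for v in range(v0,v1) for u in range(u0,u1) if d[v,u]>0 and (col is None or col(*map(int,hsv[v,u]))) for X in [atd(cam,u,v,d[v,u])] if zl<X[2]<zh])
for n,c,r in(('top0','top',(160,245,265,320)),('scene0','scene',(405,490,255,320))):
    p=grid(n,c,*r,56,64); print('stand',len(p),cv2.minAreaRect(p[:,:2].astype(np.float32)),p[:,2].mean())
for n,c,r in(('top0','top',(330,450,225,310)),('scene0','scene',(230,340,190,255))):
    p=grid(n,c,*r,13,21,lambda h,s,v:(h<8 or h>172) and s>150); print('brk',len(p),cv2.minAreaRect(p[:,:2].astype(np.float32)),p[:,2].mean())
# ring centroid weighted by non-redness (min of G,B over red level)
for n,c,(u,v) in(('top0','top',(372,260)),('scene0','scene',(295,232))):
    w=7; I=cv2.imread(f'pics/{n}.png').astype(float)[v-w:v+w+1,u-w:u+w+1]
    g=np.clip(I[...,1]-80,0,None); print(I[...,1].astype(int))
    yy,xx=np.mgrid[-w:w+1,-w:w+1]; m=xx**2+yy**2<=6.5**2; g=g*m
    a,b=u+(g*xx).sum()/g.sum(),v+(g*yy).sum()/g.sum(); print(c,a,b,atz(c,a,b,17))
S={'scene':[(440.5,241.2),(435.5,271.9),(295.3,231.7)],'top':[(204.8,286.8),None,(371.9,259.9)]}
print('cap',atz('scene',440.5,241.2,145),atz('top',204.8,286.8,148),tri(ray('scene',440.5,241.2),ray('top',204.8,286.8)))
print('foot',atz('scene',435.5,271.9,60)); print('hole',tri(ray('scene',295.3,231.7),ray('top',371.9,259.9)))
for c in('scene','top'):
  for r in env.pinpoint('spare_bolt_mid',c)[:2]: print(c,r,atz(c,r['xy'][0]*640,r['xy'][1]*480,18))
for X in((507,203,105),(507,203,150),(567,-140,17)): print(proj('scene',X),proj('top',X))
E
```

```text
Traceback (most recent call last):
  File "h.py", line 11, in atd
    o,r=ray(cam,u,v); return o+r*d
        ~~~^^^^^^^^^
  File "h.py", line 6, in ray
    c=env.calibration(cam);R=np.array(c['R']);t=np.array(c['t'])
ValueError: time passes only in moves, steps and waits
```

```bash
sed -i 's/env.calibration(cam)/cal(cam)/; s/^def shot/import functools\n@functools.cache\ndef cal(c): return env.calibration(c)\ndef shot/' h.py; python3 - <<'E' 2>&1 | grep -v DLAS
from h import *
np.set_printoptions(precision=1,suppress=True)
def grid(name,cam,u0,u1,v0,v1,zl,zh,col=None):
    d=np.load(f'pics/{name}.npy');hsv=cv2.cvtColor(cv2.imread(f'pics/{name}.png'),cv2.COLOR_BGR2HSV)
    return np.array([X for v in range(v0,v1) for u in range(u0,u1) if d[v,u]>0 and (col is None or col(*map(int,hsv[v,u]))) for X in [atd(cam,u,v,d[v,u])] if zl<X[2]<zh])
for n,c,r in(('top0','top',(160,245,265,320)),('scene0','scene',(405,490,255,320))):
    p=grid(n,c,*r,56,64); print('stand',len(p),cv2.minAreaRect(p[:,:2].astype(np.float32)),p[:,2].mean())
for n,c,r in(('top0','top',(330,450,225,310)),('scene0','scene',(230,340,190,255))):
    p=grid(n,c,*r,13,21,lambda h,s,v:(h<8 or h>172) and s>150); print('brk',len(p),cv2.minAreaRect(p[:,:2].astype(np.float32)),p[:,2].mean())
for n,c,(u,v) in(('top0','top',(372,260)),('scene0','scene',(295,232))):
    w=7; I=cv2.imread(f'pics/{n}.png').astype(float)[v-w:v+w+1,u-w:u+w+1]
    g=np.clip(I[...,1]-80,0,None)
    yy,xx=np.mgrid[-w:w+1,-w:w+1]; m=xx**2+yy**2<=6.5**2; g=g*m
    a,b=u+(g*xx).sum()/g.sum(),v+(g*yy).sum()/g.sum(); print(c,a,b,atz(c,a,b,17))
print('cap',atz('scene',440.5,241.2,145),atz('top',204.8,286.8,148),tri(ray('scene',440.5,241.2),ray('top',204.8,286.8)))
print('foot',atz('scene',435.5,271.9,60)); print('hole',tri(ray('scene',295.3,231.7),ray('top',371.9,259.9)))
for c in('scene','top'):
  for r in env.pinpoint('spare_bolt_mid',c)[:2]: print(c,r,atz(c,r['xy'][0]*640,r['xy'][1]*480,18))
for X in((507,203,105),(507,203,150),(567,-140,17)): print(proj('scene',X),proj('top',X))
E
```

```text
stand 1347 ((499.9949035644531, 233.6002655029297), (56.49596405029297, 130.69631958007812), 18.428125381469727) 60.192101772046776
stand 1107 ((500.957275390625, 233.51467895507812), (60.486358642578125, 129.95663452148438), 18.65937042236328) 59.11036929991239
brk 919 ((567.0679931640625, -183.85215759277344), (138.45529174804688, 41.053653717041016), 84.28596496582031) 17.189072593295652
brk 601 ((564.2733154296875, -182.28131103515625), (142.9237823486328, 50.279422760009766), 82.29446411132812) 16.08954546906731
top 371.5475716793446 259.5475716793446 [ 567.2 -139.    17. ]
scene 294.5409948542024 231.80583190394512 [ 568.6 -138.4   17. ]
cap [513.5 204.6 145. ] [509.2 200.1 148. ] (array([509.3, 202.2, 140.8]), np.float64(0.8689824977707707))
foot [512.  205.5  60. ]
hole (array([ 566.1, -139.3,   15.4]), np.float64(1.5899820915534326))
scene {'xy': [0.6138, 0.4887], 'confidence': 0.51} [428.6  45.7  18. ]
scene {'xy': [0.6916, 0.6098], 'confidence': 0.45} [515.4 231.2  18. ]
top {'xy': [0.4573, 0.6869], 'confidence': 0.59} [417.8  39.7  18. ]
[np.float64(438.7120295502237), np.float64(254.0996157750519), np.float64(1114.1615069731256)] [np.float64(208.55457088647094), np.float64(288.79365452189666), np.float64(887.4186667638204)]
[np.float64(441.87008807874076), np.float64(237.27961321429137), np.float64(1084.4475183339405)] [np.float64(203.00543115316538), np.float64(287.94059452936), np.float64(843.0200772077452)]
[np.float64(294.49248118978215), np.float64(231.1981140665048), np.float64(1310.0376373135246)] [np.float64(371.98606241849836), np.float64(259.64633896189304), np.float64(992.1174772672791)]
```

{"op": "step_arm", "data": {
  "rows": [
    [[0, 0, -5], [0.032, -0.033, 0], 1],
    [[0, 0, -5], [0.032, -0.033, 0], 1],
    [[0, 0, -5], [0.032, -0.033, 0], 1],
    [[0, 0, -5], [0.032, -0.033, 0], 1],
    [[0, 0, -5], [0.032, -0.033, 0], 1]
  ]
}}

```text
time: 1.6
eef_pos: [386.8, 335.2, 198.7]
tcp_rot: [1.313, 2.854, 0.001]
contact_force: [0.6, 0.9, 0.7]
finger_gap: 1.0
```

{"op": "step_arm", "data": {
  "rows": [
    [[0, 0, -5], [0.031, -0.033, 0], 1],
    [[0, 0, -5], [0.031, -0.033, 0], 1],
    [[0, 0, -5], [0.031, -0.033, 0], 1],
    [[0, 0, -5], [0.031, -0.034, 0], 1],
    [[0, 0, 0], [0, 0, 0], 1]
  ]
}}

```text
time: 2.1
eef_pos: [514.8, 194.4, 198.7]
tcp_rot: [1.8, 2.566, -0.004]
contact_force: [0.0, 0.1, 0.1]
finger_gap: 1.004
```

```bash
cat >> h.py <<'E'
from scipy.spatial.transform import Rotation as Ro
def st():
    s=env.state();R=Ro.from_rotvec(s['tcp_rot']).as_matrix()
    print('t',round(s['time'],2),'p',np.round(s['eef_pos'],2),'jawang',round(np.degrees(np.arctan2(R[1,1],R[0,1])),2),'z',np.round(R[:,2],4),'F',np.round(s['contact_force'],1),'gap',round(s['finger_gap'],3),'q',np.round(s['joint_positions'],2));return s,R
E
python3 -c "
from h import *
st()"
```

```text
t 2.1 p [514.75 194.36 198.74] jawang 19.92 z [ 0.0044 -0.006  -1.    ] F [0.  0.1 0.1] gap 1.004 q [-0.68  0.32  0.37  1.52 -0.11  1.32  0.05]
```

{"op": "step_arm", "data": {
  "rows": [
    [[0, 0, -1.4], [-0.0043, 0.0088, -0.02], 1],
    [[0, 0, 0], [0, 0, 0], 1]
  ]
}}

```text
time: 2.3
eef_pos: [502.8, 213.2, 176.0]
tcp_rot: [-1.811, -2.562, 0.006]
contact_force: [-0.6, 0.1, -0.6]
finger_gap: 0.999
```

Run:
```python
from h import *
st(); 
im,d=shot('scene','s1'); cv2.imwrite('pics/s1c.png',cv2.resize(im[180:330,380:530,::-1],(600,600),interpolation=cv2.INTER_CUBIC))
```

```text
t 2.3 p [502.84 213.23 176.02] jawang 19.48 z [-5.5e-03 -9.0e-04 -1.0e+00] F [-0.6  0.1 -0.6] gap 0.999 q [-0.7   0.33  0.36  1.56 -0.12  1.28  0.01]
```

View pics/s1c.png

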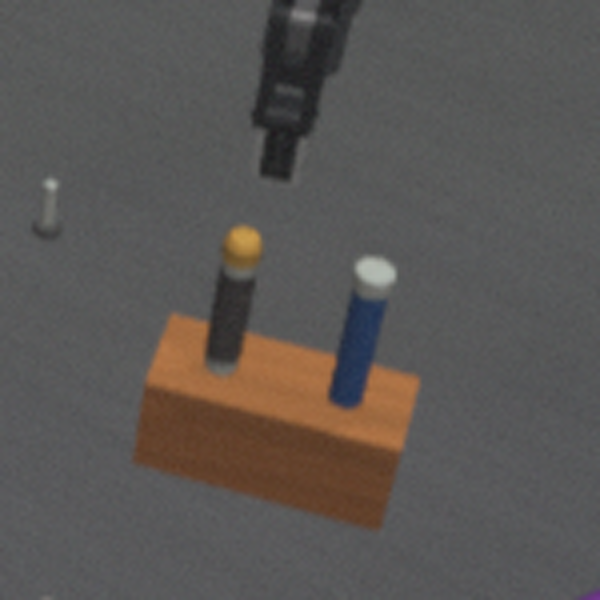

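{"op": "step_arm", "data": {
  "rows": [
    [[0, 0, 0], [0.006, -0.0095, 0], 1],
    [[0, 0, 0], [0, 0, 0], 1],
    [[0, 0, 0], [0, 0, 0], 1],
    [[0, 0, 0], [0, 0, 0], 1]
  ]
}}

```text
time: 2.75
eef_pos: [511.7, 202.9, 178.9]
tcp_rot: [1.816, 2.563, 0.001]
contact_force: [-0.2, 0.9, -0.4]
finger_gap: 0.996
```

```bash
python3 -c "
from h import *
st()"
```

```text
t 2.75 p [511.67 202.88 178.91] jawang 19.37 z [ 8.e-04  5.e-04 -1.e+00] F [-0.2  0.9 -0.4] gap 0.996 q [-0.68  0.33  0.36  1.56 -0.12  1.28  0.04]
```

{"op": "step_arm", "data": {
  "rows": [
    [[0, 0, -0.9], [-0.0012, 0.0003, -0.025], 1],
    [[0, 0, 0], [0, 0, -0.03], 1],
    [[0, 0, 0], [0, 0, -0.025], 1],
    [[0, 0, 0], [0, 0, -0.013], 1],
    [[0, 0, 0], [0, 0, 0], 1]
  ]
}}

```text
time: 3.25
eef_pos: [508.5, 202.9, 83.7]
tcp_rot: [-1.834, -2.548, 0.006]
contact_force: [-0.7, -0.4, 0.7]
finger_gap: 0.997
```

Run:
```python
from h import *
st(); 
im,d=shot('scene','s2');im2,d=shot('top','t2'); f=lambda i:cv2.resize(i[:,:,::-1],(400,400),interpolation=cv2.INTER_CUBIC)
cv2.imwrite('pics/s2c.png',np.hstack([f(im[210:300,400:490]),f(im2[245:335,160:250])]))
```

```text
t 3.25 p [508.48 202.87  83.66] jawang 18.5 z [-0.0038 -0.0017 -1.    ] F [-0.7 -0.4  0.7] gap 0.997 q [-0.67  0.41  0.35  1.69 -0.16  1.07  0.05]
```

View pics/s2c.png

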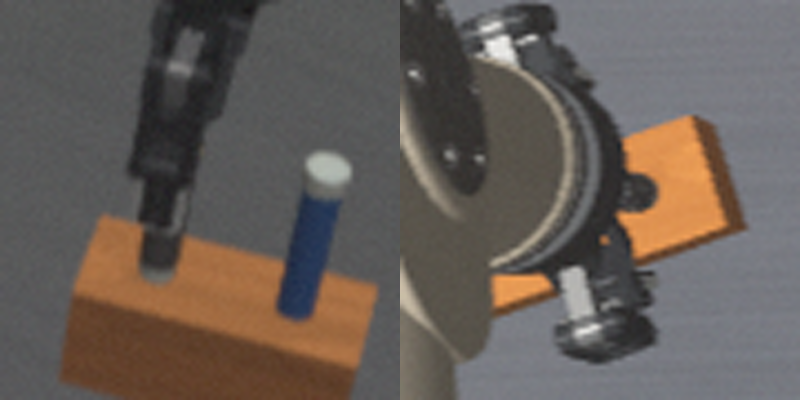

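The finger is over the punch barrel (scene crop) and the chisel is clear. Closing the jaws.

{"op": "step_arm", "data": {
  "rows": [
    [[0, 0, 0], [0, 0, 0], 0.35],
    [[0, 0, 0], [0, 0, 0], 0.3],
    [[0, 0, 0], [0, 0, 0], 0.25],
    [[0, 0, 0], [0, 0, 0], 0.2],
    [[0, 0, 0], [0, 0, 0], 0.0]
  ]
}}

```text
time: 3.85
eef_pos: [510.2, 203.3, 85.9]
tcp_rot: [1.836, 2.549, 0.0]
contact_force: [-1.2, 0.1, 3.6]
finger_gap: 0.196
```

{"op": "step_arm", "data": {
  "rows": [
    [[0, 0, 0], [0, 0, 0], 0],
    [[0, 0, 0], [0, 0, 0], 0],
    [[0, 0, 0], [0, 0, 0], 0]
  ]
}}

```text
time: 4.15
eef_pos: [510.2, 203.2, 85.9]
tcp_rot: [1.836, 2.549, 0.0]
contact_force: [-1.4, 0.1, 5.0]
finger_gap: 0.193
```

```bash
python3 -c "
from h import *
st()"
```

```text
t 4.15 p [510.21 203.23  85.86] jawang 18.48 z [ 2.e-04  2.e-04 -1.e+00] F [-1.4  0.1  5. ] gap 0.193 q [-0.67  0.41  0.35  1.69 -0.16  1.07  0.05]
```

{"op": "step_arm", "data": {
  "rows": [
    [[0, 0, 0], [0, 0, 0.005], 0],
    [[0, 0, 0], [0, 0, 0.015], 0],
    [[0, 0, 0], [0, 0, 0.025], 0],
    [[0, 0, 0], [0, 0, 0.025], 0],
    [[0, 0, 0], [0, 0, 0.015], 0]
  ]
}}

```text
time: 4.65
eef_pos: [510.9, 203.4, 171.7]
tcp_rot: [1.835, 2.548, 0.002]
contact_force: [0.8, -0.0, -2.3]
finger_gap: 0.193
```

{"op": "step_arm", "data": {
  "rows": [
    [[0, 0, 0], [0, 0, 0.005], 0],
    [[0, 0, 0], [0, 0, 0], 0],
    [[0, 0, 0], [0, 0, 0], 0]
  ]
}}

```text
time: 4.95
eef_pos: [509.2, 202.9, 174.0]
tcp_rot: [-1.835, -2.548, 0.004]
contact_force: [-0.3, -1.1, -1.6]
finger_gap: 0.19
```

Run:
```python
from h import *
st(); 
im,d=shot('scene','s3'); print(proj('scene',(510,203,195)),proj('scene',(510,203,93)))
cv2.imwrite('pics/s3c.png',cv2.resize(im[185:305,395:495,::-1],(500,600),interpolation=cv2.INTER_CUBIC))
```

```text
t 4.95 p [509.22 202.9  173.97] jawang 18.48 z [-0.0024 -0.0011 -1.    ] F [-0.3 -1.1 -1.6] gap 0.19 q [-0.69  0.33  0.37  1.57 -0.12  1.27  0.02]
[np.float64(444.38812661580823), np.float64(220.27454942381337), np.float64(1053.0517418301026)] [np.float64(437.1183715725541), np.float64(259.20972533233453), np.float64(1120.4034494122557)]
```

View pics/s3c.png

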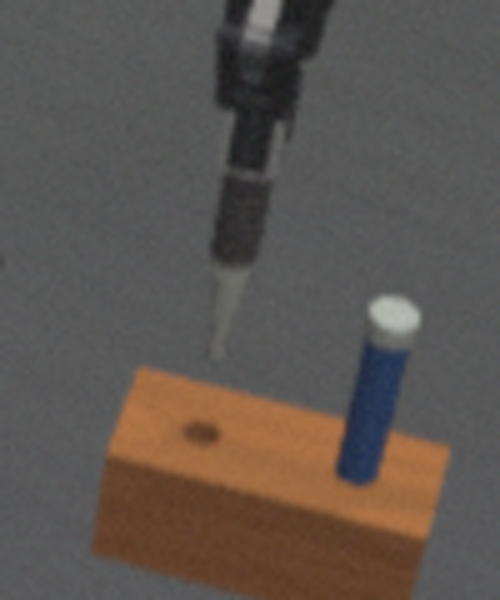

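{"op": "step_arm", "data": {
  "rows": [
    [[0, 0, 0], [0.0025, -0.015, 0], 0],
    [[0, 0, 0], [0.005, -0.03, 0], 0],
    [[0, 0, 0], [0.0067, -0.04, 0], 0],
    [[0, 0, 0], [0.0075, -0.045, 0], 0],
    [[0, 0, 0], [0.0075, -0.045, 0], 0]
  ]
}}

```text
time: 5.5
eef_pos: [538.8, 25.1, 174.8]
tcp_rot: [-1.836, -2.549, 0.002]
contact_force: [1.2, -0.6, -2.3]
finger_gap: 0.188
```

{"op": "step_arm", "data": {
  "rows": [
    [[0, 0, 0], [0.0075, -0.045, 0], 0],
    [[0, 0, 0], [0.0075, -0.045, 0], 0],
    [[0, 0, 0], [0.0067, -0.04, 0], 0],
    [[0, 0, 0], [0.0042, -0.025, 0], 0],
    [[0, 0, 0], [0.0022, -0.012, 0], 0]
  ]
}}

```text
time: 6.0
eef_pos: [565.9, -144.7, 174.9]
tcp_rot: [1.845, 2.542, -0.006]
contact_force: [0.6, -0.8, -1.7]
finger_gap: 0.194
```

{"op": "step_arm", "data": {
  "rows": [
    [[0, 0, 0], [0, 0, -0.018], 0],
    [[0, 0, 0], [0, 0, -0.02], 0],
    [[0, 0, 0], [0, 0, -0.02], 0],
    [[0, 0, 0], [0, 0, -0.01], 0],
    [[0, 0, 0], [0, 0, 0], 0]
  ]
}}

```text
time: 6.5
eef_pos: [565.8, -137.5, 105.4]
tcp_rot: [-1.832, -2.547, 0.002]
contact_force: [-0.2, 0.5, -1.6]
finger_gap: 0.19
```

{"op": "step_arm", "data": {
  "rows": [
    [[0, 0, 0], [0, 0, 0], 0],
    [[0, 0, 0], [0, 0, 0], 0],
    [[0, 0, 0], [0, 0, 0], 0],
    [[0, 0, 0], [0, 0, 0], 0]
  ]
}}

```text
time: 6.9
eef_pos: [568.0, -138.9, 108.2]
tcp_rot: [1.835, 2.548, 0.001]
contact_force: [0.8, 0.6, -1.8]
finger_gap: 0.19
```

Run:
```python
from h import *
s,R=st(); 
im,d=shot('scene','s4'); p=s['eef_pos']
print(proj('scene',p+[0,0,-26]),proj('scene',p+[0,0,-74.5]),proj('scene',(567.5,-139,17)))
cv2.imwrite('pics/s4c.png',cv2.resize(im[165:265,255:335,::-1],(480,600),interpolation=cv2.INTER_CUBIC))
```

```text
t 6.9 p [ 568.01 -138.93  108.24] jawang 18.49 z [ 1.6e-03 -2.0e-04 -1.0e+00] F [ 0.8  0.6 -1.8] gap 0.19 q [-0.14  0.47  0.49  1.57 -0.24  1.16  0.73]
[np.float64(293.55648931444824), np.float64(209.94180487549036), np.float64(1265.8560832310231)] [np.float64(294.29422960303384), np.float64(226.17847316507923), np.float64(1297.8811598754783)] [np.float64(294.6624745650335), np.float64(231.47870497844218), np.float64(1309.257617668233)]
```

View pics/s4c.png

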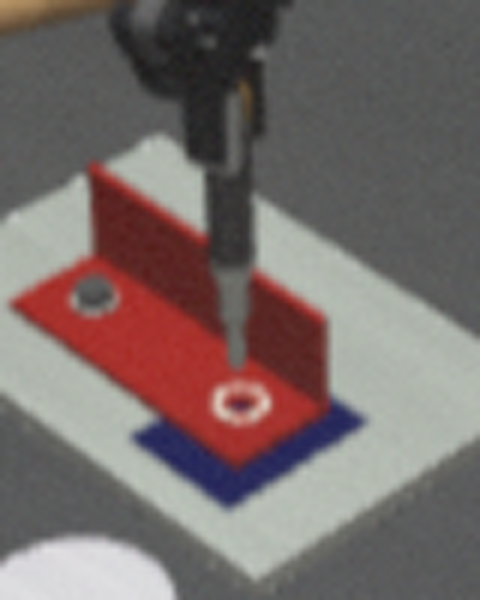

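The tip is at (294.3,225.8) and the ring at (295.2,232): close, with the tip possibly about 1 mm to the left. I'll do a numeric sub-pixel check.

Run:
```python
from h import *
np.set_printoptions(linewidth=200)
I=cv2.imread('pics/s4.png').astype(int)
print('G scene rows 206-239 cols 286-304'); 
for v in range(206,240): print(v,I[v,286:305,1], )
T=cv2.imread('pics/top0.png').astype(int)
for v in range(252,268): print(v,T[v,364:381,1])
print(cal('scene')['fx'],cal('top')['fx'])
```

```text
G scene rows 206-239 cols 286-304
206 [ 37  40  43  41  48  51  57  54  48  49  66 111 181 187 186 186 185 183 185]
207 [ 35  39  43  42  47  51  54  55  53  52  69 116 182 188 189 185 186 187 182]
208 [ 35  41  36  42  64  55  52  57  55  60  78 127 180 187 187 185 187 187 185]
209 [ 37  37  45  49  69  72  71  73  74  78  91 118 165 179 188 186 186 186 186]
210 [ 35  37  41  43  72  91  94  97  99  95  95  86 119 151 178 184 188 188 188]
211 [ 39  33  40  40  57  91 110 110 108 106  85  55  65  97 142 167 183 185 190]
212 [ 42  39  41  37  48  81 105 107 108 103  68  36  43  52  80 119 151 182 186]
213 [ 34  35  39  42  41  70 100 104 110  99  65  43  37  44  49  64  94 144 169]
214 [ 35  37  36  35  46  66 100 106 107  99  71  43  38  37  35  41  53  81 121]
215 [ 37  36  37  37  43  66  95 105 108  98  72  47  39  36  38  36  39  44  63]
216 [ 42  41  40  42  44  63  97 107 107  99  72  46  37  39  40  38  37  34  45]
217 [ 40  38  40  35  44  64  99 106 106  99  65  43  39  39  36  41  39  37  36]
218 [ 50  44  43  41  38  52  87  99 100  88  53  37  35  40  34  34  41  38  38]

[... 2004 characters left out ...]
42 107  64  79  75  65 148 248 246 143  58  62  87]
259 [ 60  61  96 241 237  67  82  93  93  78  64 200 227 147  61  59  63]
260 [ 60  60  95 241 236  67  86  93  95  85  64 214 234 149  60  59  59]
261 [ 57  55  58 237 247 144  76  93  89  73  94 241 241 101  58  61  60]
262 [ 58  57  64 149 247 240  97  61  62  62 196 243 199  62  63  63  58]
263 [ 60  59  62  63 199 252 252 207 161 247 254 240 100  61  63  61  56]
264 [ 59  62  59  62  68 154 209 249 254 247 159  78  60  60  58  58  60]
265 [61 60 58 58 57 64 73 83 91 80 61 61 59 61 63 60 61]
266 [60 57 60 61 57 62 60 59 63 65 61 62 58 63 61 61 60]
267 [62 58 61 59 60 61 61 64 60 64 61 62 58 57 59 63 60]
552.211241743041 442.187110063885
```

{"op": "step_arm", "data": {
  "rows": [
    [[0, 0, 0], [-0.0008, 0.0004, -0.007], 0],
    [[0, 0, 0], [0, 0, -0.005], 0],
    [[0, 0, 0], [0, 0, 0], 0],
    [[0, 0, 0], [0, 0, 0], 0],
    [[0, 0, 0], [0, 0, 0], 0]
  ]
}}

```text
time: 7.45
eef_pos: [566.7, -138.5, 95.4]
tcp_rot: [1.836, 2.549, 0.0]
contact_force: [-0.4, -0.2, -1.8]
finger_gap: 0.193
```

{"op": "step_arm", "data": {
  "rows": [
    [[0, 0, 0], [0, 0, -0.002], 0],
    [[0, 0, 0], [0, 0, 0], 0],
    [[0, 0, 0], [0, 0, 0], 0]
  ]
}}

```text
time: 7.75
eef_pos: [566.6, -138.4, 93.4]
tcp_rot: [-1.836, -2.549, -0.0]
contact_force: [0.1, -0.1, -2.5]
finger_gap: 0.189
```

{"op": "step_arm", "data": {
  "rows": [
    [[0, 0, 0], [0, 0, -0.002], 0],
    [[0, 0, 0], [0, 0, 0], 0],
    [[0, 0, 0], [0, 0, 0], 0]
  ]
}}

```text
time: 8.05
eef_pos: [566.5, -138.3, 91.3]
tcp_rot: [-1.836, -2.549, 0.0]
contact_force: [0.0, -0.3, -2.2]
finger_gap: 0.191
```

Run:
```python
from h import *
s,R=st(); 
im,d=shot('scene','s5')
for v in range(212,238): print(v,im[v,288:303,1])
```

```text
t 8.05 p [ 566.53 -138.35   91.28] jawang 18.48 z [-3.e-04  0.e+00 -1.e+00] F [ 0.  -0.3 -2.2] gap 0.191 q [-0.13  0.49  0.49  1.59 -0.24  1.13  0.73]
212 [ 33  38  42  49  50  49  56  52  53  46  46  55  79 122 153]
213 [39 39 42 47 50 53 56 53 56 48 46 41 46 64 95]
214 [38 40 46 64 56 59 63 64 67 61 47 40 38 42 53]
215 [38 41 53 81 81 81 85 86 86 84 50 41 33 36 40]
216 [ 41  41  49  81  97 101 102 107 106  82  44  34  40  38  36]
217 [ 34  39  43  63  90 107 108 110  96  71  43  31  38  36  38]
218 [ 38  40  38  49  80 103 109 107  94  58  38  42  32  41  38]
219 [ 43  38  40  48  75 101 108 109  99  58  43  41  42  45  41]
220 [ 50  44  41  44  67  97 110 108  99  59  43  39  40  39  39]
221 [ 49  50  46  49  65  96 106 105  98  63  43  34  41  38  41]
222 [ 50  52  48  48  67  96 105 103  94  61  43  40  42  40  42]
223 [ 51  48  47  51  62  88 106 105  86  51  38  36  42  39  37]
224 [45 52 51 51 51 77 99 98 78 48 42 37 38 36 41]
225 [ 50  46  51  50  55  68 100 101  81  50  41  38  37  42  41]
226 [ 49  50  54  50  50  66  99 103  81  50  44  43  37  40  38]
227 [ 50  50  53  54  53  66  97 102  77  54  50  47  48  43  37]
228 [ 48  46  56  60  70  82  99 103  83  83  69  54  53  42  40]
229 [ 50  51  70 117 134 113 102 106 106 138 127  68  49  53  50]
230 [ 51  57 105 178 157 114 100 103 106 143 155 115  61  52  44]
231 [ 46  62 124 192 123  76  85 100  76  93 153 172  81  51  52]
232 [ 52  67 126 194 111  70  65  87  64 104 170 189  82  46  48]
233 [ 49  60 112 189 174 133  87  85 119 164 163 141  69  52  50]
234 [ 50  53  76 133 174 154 140 127 145 172 122  77  51  52  49]
235 [ 48  56  50  68  87 110 134 111 109 101  65  52  49  52  53]
236 [50 51 52 50 49 58 65 64 60 53 53 50 48 48 49]
237 [45 49 50 51 53 48 49 48 50 46 52 48 48 41 37]
```

Laterally the tip (294.7) is on the ring centre (294.8), and it ends inside the ring. Continuing down in small steps.

{"op": "step_arm", "data": {
  "rows": [
    [[0, 0, 0], [0.0003, 0.0002, -0.0015], 0],
    [[0, 0, 0], [0, 0, 0], 0],
    [[0, 0, 0], [0, 0, 0], 0]
  ]
}}

```text
time: 8.4
eef_pos: [566.9, -138.2, 89.8]
tcp_rot: [-1.836, -2.549, 0.0]
contact_force: [0.4, -0.2, -1.6]
finger_gap: 0.193
```

{"op": "step_arm", "data": {
  "rows": [
    [[0, 0, 0], [0, 0, -0.0015], 0],
    [[0, 0, 0], [0, 0, 0], 0],
    [[0, 0, 0], [0, 0, 0], 0]
  ]
}}

```text
time: 8.7
eef_pos: [566.9, -138.2, 88.3]
tcp_rot: [-1.836, -2.549, 0.0]
contact_force: [1.4, 0.5, -1.9]
finger_gap: 0.188
```

{"op": "step_arm", "data": {
  "rows": [
    [[0, 0, 0], [0, 0, -0.001], 0],
    [[0, 0, 0], [0, 0, 0], 0],
    [[0, 0, 0], [0, 0, 0], 0]
  ]
}}

```text
time: 9.0
eef_pos: [566.9, -138.2, 87.4]
tcp_rot: [-1.836, -2.549, 0.0]
contact_force: [0.2, -0.5, -2.6]
finger_gap: 0.186
```

{"op": "step_arm", "data": {
  "rows": [
    [[0, 0, 0], [0, 0, -0.001], 0],
    [[0, 0, 0], [0, 0, 0], 0],
    [[0, 0, 0], [0, 0, 0], 0]
  ]
}}

```text
time: 9.3
eef_pos: [567.1, -138.3, 86.7]
tcp_rot: [1.836, 2.549, 0.0]
contact_force: [0.3, -0.1, -0.2]
finger_gap: 0.196
```

Contact is starting at TCP z of about 86.7. I expected 86.5 for the plate, against 91.5 for the bracket face. Pressing in 1 mm steps.

{"op": "step_arm", "data": {
  "rows": [
    [[0, 0, 0], [0, 0, -0.001], 0],
    [[0, 0, 0], [0, 0, 0], 0]
  ]
}}

```text
time: 9.5
eef_pos: [567.3, -138.4, 85.9]
tcp_rot: [1.836, 2.549, 0.001]
contact_force: [-0.8, -0.1, 1.8]
finger_gap: 0.188
```

{"op": "step_arm", "data": {
  "rows": [
    [[0, 0, 0], [0, 0, -0.001], 0],
    [[0, 0, 0], [0, 0, 0], 0]
  ]
}}

```text
time: 9.7
eef_pos: [567.3, -138.3, 84.8]
tcp_rot: [1.835, 2.549, 0.001]
contact_force: [-0.2, 0.9, 2.4]
finger_gap: 0.188
```

{"op": "step_arm", "data": {
  "rows": [
    [[0, 0, 0], [0, 0, -0.001], 0],
    [[0, 0, 0], [0, 0, 0], 0]
  ]
}}

```text
time: 9.9
eef_pos: [567.3, -138.4, 83.8]
tcp_rot: [1.835, 2.549, 0.001]
contact_force: [-0.6, 0.3, 3.4]
finger_gap: 0.193
```

{"op": "step_arm", "data": {
  "rows": [
    [[0, 0, 0], [0, 0, -0.001], 0],
    [[0, 0, 0], [0, 0, 0], 0]
  ]
}}

```text
time: 10.1
eef_pos: [567.4, -138.3, 82.8]
tcp_rot: [1.835, 2.549, 0.001]
contact_force: [0.4, -0.4, 5.3]
finger_gap: 0.19
```

{"op": "step_arm", "data": {
  "rows": [
    [[0, 0, 0], [0, 0, -0.001], 0],
    [[0, 0, 0], [0, 0, 0], 0]
  ]
}}

```text
time: 10.3
eef_pos: [567.4, -138.4, 82.0]
tcp_rot: [1.835, 2.548, 0.001]
contact_force: [-0.6, 0.5, 5.9]
finger_gap: 0.188
```

{"op": "step_arm", "data": {
  "rows": [
    [[0, 0, 0], [0, 0, -0.001], 0],
    [[0, 0, 0], [0, 0, 0], 0]
  ]
}}

```text
time: 10.5
eef_pos: [567.5, -138.5, 81.2]
tcp_rot: [1.835, 2.548, 0.001]
contact_force: [-1.1, 0.2, 7.2]
finger_gap: 0.195
```

{"op": "step_arm", "data": {
  "rows": [
    [[0, 0, 0], [0, 0, -0.001], 0],
    [[0, 0, 0], [0, 0, 0], 0]
  ]
}}

```text
time: 10.7
eef_pos: [567.6, -138.5, 80.4]
tcp_rot: [1.835, 2.548, 0.001]
contact_force: [-0.6, 0.1, 8.3]
finger_gap: 0.189
```

{"op": "step_arm", "data": {
  "rows": [
    [[0, 0, 0], [0, 0, -0.0005], 0],
    [[0, 0, 0], [0, 0, 0], 0]
  ]
}}

```text
time: 10.9
eef_pos: [567.6, -138.6, 80.0]
tcp_rot: [1.835, 2.548, 0.001]
contact_force: [-1.3, 0.7, 7.7]
finger_gap: 0.19
```

{"op": "step_arm", "data": {
  "rows": [
    [[0, 0, 0], [0, 0, -0.0005], 0],
    [[0, 0, 0], [0, 0, 0], 0]
  ]
}}

```text
time: 11.1
eef_pos: [567.7, -138.6, 79.7]
tcp_rot: [1.835, 2.548, 0.001]
contact_force: [-1.3, 0.5, 8.7]
finger_gap: 0.188
```

{"op": "step_arm", "data": {
  "rows": [
    [[0, 0, 0], [0, 0, -0.0005], 0],
    [[0, 0, 0], [0, 0, 0], 0]
  ]
}}

```text
time: 11.3
eef_pos: [567.7, -138.6, 79.3]
tcp_rot: [1.835, 2.548, 0.001]
contact_force: [-2.0, 0.8, 8.7]
finger_gap: 0.189
```

{"op": "step_arm", "data": {
  "rows": [
    [[0, 0, 0], [0, 0, -0.0005], 0],
    [[0, 0, 0], [0, 0, 0], 0]
  ]
}}

```text
time: 11.5
eef_pos: [567.7, -138.7, 78.9]
tcp_rot: [1.835, 2.548, 0.001]
contact_force: [-0.9, -0.4, 9.3]
finger_gap: 0.191
```

{"op": "step_arm", "data": {
  "rows": [
    [[0, 0, 0], [0, 0, -0.0005], 0],
    [[0, 0, 0], [0, 0, 0], 0]
  ]
}}

```text
time: 11.7
eef_pos: [567.8, -138.7, 78.5]
tcp_rot: [1.835, 2.548, 0.001]
contact_force: [-2.0, 0.1, 10.0]
finger_gap: 0.191
```

{"op": "step_arm", "data": {
  "rows": [
    [[0, 0, 0], [0, 0, -0.0005], 0],
    [[0, 0, 0], [0, 0, 0], 0]
  ]
}}

```text
time: 11.9
eef_pos: [567.8, -138.7, 78.0]
tcp_rot: [1.835, 2.548, 0.001]
contact_force: [-0.6, -0.4, 9.4]
finger_gap: 0.191
```

{"op": "step_arm", "data": {
  "rows": [
    [[0, 0, 0], [0, 0, -0.0005], 0],
    [[0, 0, 0], [0, 0, 0], 0]
  ]
}}

```text
time: 12.1
eef_pos: [567.2, -138.4, 76.4]
tcp_rot: [1.836, 2.549, 0.001]
contact_force: [0.5, 0.5, 1.0]
finger_gap: 0.192
```

Run:
```python
from h import *
s,R=st(); 
im,d=shot('scene','s6');im0=cv2.imread('pics/s5.png')[:,:,::-1]
f=lambda i:cv2.resize(i[165:245,260:330,::-1],(400,457),interpolation=cv2.INTER_CUBIC)
cv2.imwrite('pics/s6c.png',np.hstack([f(im0),f(im)]))
```

```text
t 12.1 p [ 567.24 -138.37   76.4 ] jawang 18.47 z [ 9.e-04 -1.e-04 -1.e+00] F [0.5 0.5 1. ] gap 0.192 q [-0.13  0.5   0.48  1.61 -0.25  1.1   0.74]
```

View pics/s6c.png

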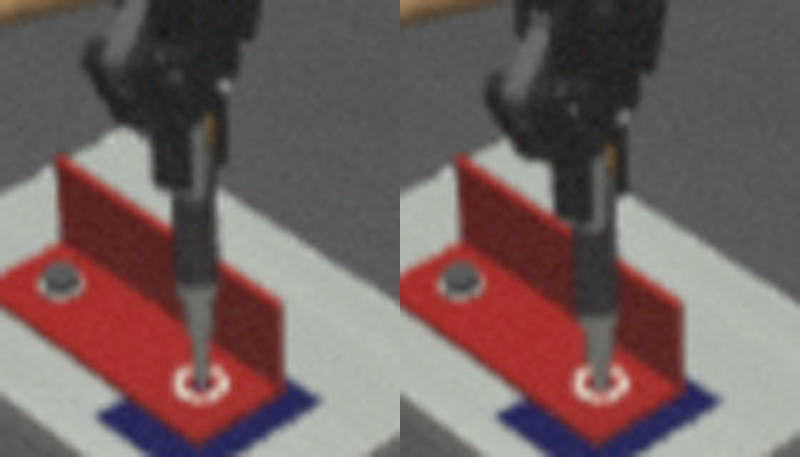

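The punch tripped: the force fell from about 12 N to about 3 N at 9–10 mm of travel, with the point still in the ring. Lifting straight out and travelling back.

{"op": "step_arm", "data": {
  "rows": [
    [[0, 0, 0], [0, 0, 0.006], 0],
    [[0, 0, 0], [0, 0, 0.01], 0],
    [[0, 0, 0], [0, 0, 0.02], 0],
    [[0, 0, 0], [0, 0, 0.03], 0],
    [[0, 0, 0], [0, 0, 0.025], 0]
  ]
}}

```text
time: 12.65
eef_pos: [565.9, -137.8, 167.1]
tcp_rot: [-1.835, -2.547, 0.002]
contact_force: [-0.1, -0.7, -1.9]
finger_gap: 0.192
```

{"op": "step_arm", "data": {
  "rows": [
    [[0, 0, 0], [0, 0, 0.0085], 0],
    [[0, 0, 0], [-0.0025, 0.015, 0], 0],
    [[0, 0, 0], [-0.005, 0.03, 0], 0],
    [[0, 0, 0], [-0.0067, 0.04, 0], 0],
    [[0, 0, 0], [-0.0075, 0.045, 0], 0]
  ]
}}

```text
time: 13.15
eef_pos: [542.8, -6.6, 173.0]
tcp_rot: [-1.836, -2.545, 0.004]
contact_force: [1.7, 0.3, -1.6]
finger_gap: 0.191
```

{"op": "step_arm", "data": {
  "rows": [
    [[0, 0, 0], [-0.0075, 0.045, 0], 0],
    [[0, 0, 0], [-0.0075, 0.045, 0], 0],
    [[0, 0, 0], [-0.0075, 0.045, 0], 0],
    [[0, 0, 0], [-0.0067, 0.04, 0], 0],
    [[0, 0, 0], [-0.0038, 0.025, 0], 0]
  ]
}}

```text
time: 13.65
eef_pos: [507.8, 197.9, 172.7]
tcp_rot: [-1.823, -2.551, 0.004]
contact_force: [0.8, 0.6, -2.4]
finger_gap: 0.19
```

{"op": "step_arm", "data": {
  "rows": [
    [[0, 0, 0], [-0.0021, 0.0114, 0], 0],
    [[0, 0, 0], [0, 0, 0], 0],
    [[0, 0, 0], [0, 0, 0], 0],
    [[0, 0, 0], [0, 0, 0], 0],
    [[0, 0, 0], [0, 0, 0], 0]
  ]
}}

```text
time: 14.15
eef_pos: [510.7, 200.9, 175.5]
tcp_rot: [1.84, 2.545, -0.001]
contact_force: [-0.4, -0.5, -1.7]
finger_gap: 0.191
```

Run:
```python
from h import *
s,R=st(); 
im,d=shot('scene','s7');print(proj('scene',(510.2,203.2,60)),proj('scene',(510.2,203.2,100)))
a=cv2.imread('pics/s3.png')
for n,I in(('s3',a[:,:,::-1]),('s7',im)):
  for v in list(range(240,258,3)): print(n,v,I[v,432:448,1])
for v in range(268,276): print(v,im[v,425:447,1])
cv2.imwrite('pics/s7c.png',cv2.resize(im[185:305,395:495,::-1],(500,600),interpolation=cv2.INTER_CUBIC))
```

```text
t 14.15 p [510.74 200.89 175.47] jawang 18.26 z [ 3.e-04 -8.e-04 -1.e+00] F [-0.4 -0.5 -1.7] gap 0.191 q [-0.69  0.33  0.38  1.56 -0.12  1.27  0.02]
[np.float64(434.9824720158295), np.float64(270.9190105651517), np.float64(1141.9816442231113)] [np.float64(437.62302033617965), np.float64(256.78321647099824), np.float64(1115.569209877169)]
s3 240 [ 87  90  91  87  86  83  93  98 101 109 109 108  98  84  88  90]
s3 243 [ 87  89  88  86  89  80  88  98 100 106 105  97  93  91  87  88]
s3 246 [ 91  89  89  87  85  84  96  97 104 105  97  90  90  91  89  89]
s3 249 [ 88  87  87  89  89  86  93 101 101  91  89  87  90  88  88  88]
s3 252 [ 88  87  89  86  87  87 100 100  90  89  89  87  91  89  91  87]
s3 255 [ 86  90  89  89  78  92  97 100  84  86  86  88  87  89  86  88]
s7 240 [ 91  90  89  89  86  93  99 104 103 101 100  92  88  86  91  90]
s7 243 [ 91  91  87  87  83  92  98 100 103 102  87  89  91  90  90  85]
s7 246 [ 92  90  88  89  88  91 101 102 100  91  92  88  90  88  91  86]
s7 249 [ 90  88  92  88  86  96 102  97  88  91  87  88  89  90  93  88]
s7 252 [ 85  87  85  82  92 10
[... 159 characters left out ...]
1 109 106 111 107
 109 108 110 108]
269 [115 112 108 109 109 109 106  97  86  80  87  89  94 104 109 109 110 112
 112 112 110 110]
270 [116 111 107 107 105 103  92  75  73  68  67  69  77  90 105 112 112 112
 112 110 111 106]
271 [115 113 110 106 103 100  88  72  62  63  66  60  66  75 101 109 114 112
 113 112 112 113]
272 [110 109 112 106 103 102  95  77  70  69  65  61  64  77  99 107 111 111
 112 109 112 116]
273 [106 111 109 106 106 104 103  97  87  81  80  73  80  93 103 107 109 107
 105 106 108 112]
274 [109 112 111 109 106 109 109 107 103 100  93  96  96 106 102 105 107 107
 105 106 109 110]
275 [110 110 110 112 110 107 107 107 110 108 110 105 109 102 104 104 103 105
 104 106 106 107]
```

View pics/s7c.png

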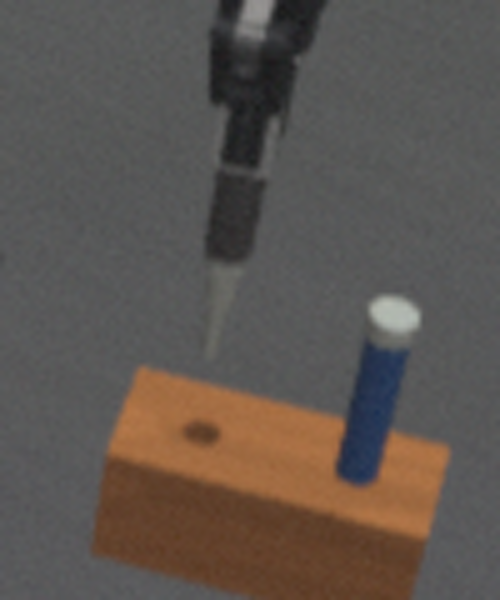

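{"op": "step_arm", "data": {
  "rows": [
    [[0, 0, 0.2], [-0.0005, 0.0023, -0.012], 0],
    [[0, 0, 0], [0, 0, -0.015], 0],
    [[0, 0, 0], [0, 0, -0.008], 0],
    [[0, 0, 0], [0, 0, 0], 0],
    [[0, 0, 0], [0, 0, 0], 0]
  ]
}}

```text
time: 14.7
eef_pos: [509.7, 205.4, 140.3]
tcp_rot: [-1.832, -2.552, 0.0]
contact_force: [0.8, -0.4, -2.2]
finger_gap: 0.196
```

{"op": "step_arm", "data": {
  "rows": [
    [[0, 0, 0], [0, 0, 0], 0],
    [[0, 0, 0], [0, 0, 0], 0]
  ]
}}

```text
time: 14.9
eef_pos: [510.2, 205.7, 141.1]
tcp_rot: [1.831, 2.552, 0.002]
contact_force: [0.3, 0.7, -2.0]
finger_gap: 0.192
```

Run:
```python
from h import *
s,R=st(); 
im,d=shot('scene','s8');p=s['eef_pos']
for z in (70,80): print(proj('scene',[p[0],p[1],z]))
for v in list(range(254,268,1)): print(v,im[v,428:446,1])
```

```text
t 14.9 p [510.24 205.66 141.11] jawang 18.67 z [ 1.4e-03  6.0e-04 -1.0e+00] F [ 0.3  0.7 -2. ] gap 0.192 q [-0.69  0.36  0.37  1.62 -0.14  1.19  0.03]
[np.float64(436.6593222567292), np.float64(267.9956712490375), np.float64(1134.1271003550532)]
[np.float64(437.3222802341424), np.float64(264.4820721433762), np.float64(1127.5239917685676)]
254 [ 88  89  87  85  89  89  88  84  78  93  99 103 104 108  98  94  86  88]
255 [ 89  87  89  85  89  87  90  85  81  91  99 100 106 106  90  89  85  90]
256 [ 89  88  87  87  85  88  83  86  84  92 100 105 106 101  88  92  87  88]
257 [ 91  87  87  89  86  89  86  85  82  92 101 104 107  98  85  83  86  88]
258 [ 87  88  86  89  87  87  88  85  86  98  99 104 102  97  88  85  87  88]
259 [ 98  94  90  87  88  85  89  86  91  95  99 105 103  93  90  88  87  87]
260 [111 103 105 102  94  92  90  87  86  97 103 100  98  92  89  90  86  85]
261 [109 111 115 111 105 104 103  95  87  98 103 100  91  88  88  88  90  84]
262 [110 111 109 109 109 109 109 103  87  97 105 100  96  94  92  87  90  90]
263 [109 107 109 110 108 109 110 110  93  95 102 103 109 101 100  99  95  92]
264 [108 109 108 107 108 109 109 102  91 105 103 104 110 109 112 108 108 104]
265 [110 110 107 104 109 106 109  98  96  99 102 102 111 111 110 111 111 112]
266 [107 108 108 111 108 110 106  93  97 102 107 105 111 110 111 110 111 112]
267 [110 111 112 108 111 107 103  92  97 105 104 109 110 108 110 110 111 109]
```

{"op": "step_arm", "data": {
  "rows": [
    [[0, 0, -0.1], [0, -0.0024, 0], 0],
    [[0, 0, 0], [0, 0, 0], 0],
    [[0, 0, 0], [0, 0, 0], 0],
    [[0, 0, 0], [0, 0, 0], 0]
  ]
}}

```text
time: 15.35
eef_pos: [509.6, 203.1, 140.4]
tcp_rot: [-1.834, -2.551, -0.0]
contact_force: [-0.4, -0.2, -2.7]
finger_gap: 0.192
```

{"op": "step_arm", "data": {
  "rows": [
    [[0, 0, 0], [0, 0, -0.003], 0],
    [[0, 0, 0], [0, 0, -0.003], 0],
    [[0, 0, 0], [0, 0, -0.003], 0],
    [[0, 0, 0], [0, 0, -0.003], 0],
    [[0, 0, 0], [0, 0, 0], 0]
  ]
}}

```text
time: 15.85
eef_pos: [509.1, 202.9, 127.7]
tcp_rot: [-1.833, -2.55, 0.002]
contact_force: [-0.3, -0.3, -1.5]
finger_gap: 0.193
```

Run:
```python
from h import *
s,R=st(); 
im,d=shot('scene','s9');p=s['eef_pos']
for v in list(range(258,276,1)): print(v,im[v,426:446,1])
```

```text
t 15.85 p [509.11 202.92 127.66] jawang 18.58 z [-1.3e-03 -6.0e-04 -1.0e+00] F [-0.3 -0.3 -1.5] gap 0.193 q [-0.69  0.37  0.37  1.64 -0.14  1.16  0.04]
258 [ 95  92  89  88  90  89  87  86  88  89  97 100 104 106 103  90  89  85
  88  87]
259 [104 103  97  91  89  85  88  90  81  86  94 100 100 102  92  91  90  88
  88  90]
260 [108 109 107 103 101  97  93  89  84  93  99 102 106 104  90  88  88  88
  88  89]
261 [109 110 109 110 110 110 107 100  84  94 101 103 104  99  88  86  89  87
  89  90]
262 [109 107 109 111 109 107 110 104  91  95  98 103 101 100  92  90  88  90
  90  84]
263 [109 107 109 108 110 112 108 106  91  97 100 103 104 104 109 103 103  95
  95  90]
264 [107 108 110 109 104 107 108 104  94  98 101 104 102 107 112 111 112 107
 108 103]
265 [108 108 112 106 110 109 108 104  96  94 103 103 101 111 110 112 111 112
 111 109]
266 [110 114 112 111 109 109 110 106  93  95 103 102 103 106 109 108 111 112
 112 111]
267 [111 113 111 109 109 110 110 107  89  98 105 103 111 110 111 107 108 109
 112 110]
268 [109 114 111 109 112 111 108 100  92  98 103 101 105 112 108 109 110 107
 109 107]
269 [109 103 108 108 107 101  94  88  91 102 102  97 102 112 110 111 111 109
 110 109]
270 [113 112 107 106 105  92  78  75  94 101 100  78  91 105 113 113 112 113
 110 110]
271 [112 107 107 104 100  88  68  79  95 106  97  68  76  98 111 114 113 109
 110 112]
272 [112 109 106 104 105  98  79  78  97 120  88  66  79  97 111 110 111 114
 109 113]
273 [109 109 107 105 109 104  97  89  99 114  86  78  92 102 106 108 111 110
 106 112]
274 [108 112 109 108 106 108 104 103 102 100  92  96 107 106 104 105 107 108
 107 107]
275 [108 109 110 106 108 108 108 109 107 106 108 106 107 107 106 106 102 106
 105 103]
```

{"op": "step_arm", "data": {
  "rows": [
    [[0, 0, 0], [0.0005, 0, -0.005], 0],
    [[0, 0, 0], [0, 0, -0.005], 0],
    [[0, 0, 0], [0, 0, -0.004], 0],
    [[0, 0, 0], [0, 0, 0], 0],
    [[0, 0, 0], [0, 0, 0], 0]
  ]
}}

```text
time: 16.4
eef_pos: [510.0, 203.0, 114.2]
tcp_rot: [-1.834, -2.551, 0.001]
contact_force: [0.2, 0.0, -2.6]
finger_gap: 0.19
```

{"op": "step_arm", "data": {
  "rows": [
    [[0, 0, 0], [0, 0, 0], 0],
    [[0, 0, 0], [0, 0, 0], 0]
  ]
}}

```text
time: 16.6
eef_pos: [510.3, 203.1, 114.6]
tcp_rot: [1.834, 2.551, 0.001]
contact_force: [0.2, 0.0, -3.0]
finger_gap: 0.19
```

Aligned with the recorded seat position (510.2, 203.2). Lowering slowly.

{"op": "step_arm", "data": {
  "rows": [
    [[0, 0, 0], [0, 0, -0.003], 0],
    [[0, 0, 0], [0, 0, -0.003], 0],
    [[0, 0, 0], [0, 0, -0.003], 0],
    [[0, 0, 0], [0, 0, -0.002], 0],
    [[0, 0, 0], [0, 0, 0], 0]
  ]
}}

```text
time: 17.1
eef_pos: [509.8, 203.0, 102.9]
tcp_rot: [-1.833, -2.551, 0.001]
contact_force: [0.4, 0.6, -2.3]
finger_gap: 0.194
```

{"op": "step_arm", "data": {
  "rows": [
    [[0, 0, 0], [0, 0, -0.003], 0],
    [[0, 0, 0], [0, 0, -0.003], 0],
    [[0, 0, 0], [0, 0, -0.003], 0],
    [[0, 0, 0], [0, 0, -0.003], 0],
    [[0, 0, 0], [0, 0, 0], 0]
  ]
}}

```text
time: 17.6
eef_pos: [509.6, 202.9, 90.8]
tcp_rot: [-1.833, -2.55, 0.002]
contact_force: [-0.2, 0.8, -1.8]
finger_gap: 0.193
```

{"op": "step_arm", "data": {
  "rows": [
    [[0, 0, 0], [0, 0, -0.002], 0],
    [[0, 0, 0], [0, 0, -0.001], 0],
    [[0, 0, 0], [0, 0, 0], 0],
    [[0, 0, 0], [0, 0, 0], 0]
  ]
}}

```text
time: 18.0
eef_pos: [510.2, 203.1, 88.5]
tcp_rot: [1.834, 2.551, 0.0]
contact_force: [-0.4, 0.0, -2.4]
finger_gap: 0.189
```

{"op": "step_arm", "data": {
  "rows": [
    [[0, 0, 0], [0, 0, -0.001], 0],
    [[0, 0, 0], [0, 0, 0], 0]
  ]
}}

```text
time: 18.2
eef_pos: [510.1, 203.1, 87.3]
tcp_rot: [-1.834, -2.551, 0.0]
contact_force: [-0.8, 0.8, -1.9]
finger_gap: 0.193
```

{"op": "step_arm", "data": {
  "rows": [
    [[0, 0, 0], [0, 0, -0.001], 0],
    [[0, 0, 0], [0, 0, 0], 0]
  ]
}}

```text
time: 18.4
eef_pos: [510.0, 203.1, 86.3]
tcp_rot: [-1.834, -2.551, 0.0]
contact_force: [-0.9, -0.0, -2.1]
finger_gap: 0.192
```

{"op": "step_arm", "data": {
  "rows": [
    [[0, 0, 0], [0, 0, -0.0005], 0],
    [[0, 0, 0], [0, 0, 0], 0]
  ]
}}

```text
time: 18.6
eef_pos: [510.2, 203.1, 86.0]
tcp_rot: [1.834, 2.551, 0.0]
contact_force: [0.5, -0.5, -1.0]
finger_gap: 0.19
```

{"op": "step_arm", "data": {
  "rows": [
    [[0, 0, 0], [0, 0, -0.0004], 0],
    [[0, 0, 0], [0, 0, 0], 0]
  ]
}}

```text
time: 18.8
eef_pos: [510.3, 203.1, 85.9]
tcp_rot: [1.834, 2.551, 0.001]
contact_force: [-0.6, -0.7, 0.7]
finger_gap: 0.194
```

{"op": "step_arm", "data": {
  "rows": [
    [[0, 0, 0], [0, 0, -0.0003], 0],
    [[0, 0, 0], [0, 0, 0], 0]
  ]
}}

```text
time: 19.0
eef_pos: [510.4, 203.2, 85.9]
tcp_rot: [1.834, 2.551, 0.001]
contact_force: [-1.4, 0.2, 4.5]
finger_gap: 0.189
```

Seated (reaction +4.5 N at z 85.9, the same as the original seat). Releasing.

{"op": "step_arm", "data": {
  "rows": [
    [[0, 0, 0], [0, 0, 0], 0.25],
    [[0, 0, 0], [0, 0, 0], 0.35],
    [[0, 0, 0], [0, 0, 0], 0.6],
    [[0, 0, 0], [0, 0, 0], 1],
    [[0, 0, 0], [0, 0, 0], 1]
  ]
}}

```text
time: 19.5
eef_pos: [510.2, 203.1, 85.1]
tcp_rot: [1.834, 2.551, -0.0]
contact_force: [-0.2, -0.1, -1.3]
finger_gap: 0.85
```

{"op": "step_arm", "data": {
  "rows": [
    [[0, 0, 0], [0, 0, 0], 1],
    [[0, 0, 0], [0, 0, 0.01], 1],
    [[0, 0, 0], [0, 0, 0.02], 1],
    [[0, 0, 0], [0, 0, 0.03], 1],
    [[0, 0, 0], [0, 0, 0.03], 1]
  ]
}}

```text
time: 20.0
eef_pos: [510.0, 203.0, 176.7]
tcp_rot: [1.834, 2.551, -0.0]
contact_force: [-0.1, 0.1, -0.5]
finger_gap: 1.003
```

{"op": "step_arm", "data": {
  "rows": [
    [[0, 0, 0], [0, 0, 0.03], 1],
    [[0, 0, 0], [-0.015, -0.03, 0.01], 1],
    [[0, 0, 0], [-0.02, -0.04, 0], 1],
    [[0, 0, 0], [-0.02, -0.04, 0], 1],
    [[0, 0, 0], [-0.015, -0.03, 0], 1]
  ]
}}

```text
time: 20.5
eef_pos: [439.2, 60.2, 216.2]
tcp_rot: [1.836, 2.548, 0.001]
contact_force: [0.0, -0.1, 0.2]
finger_gap: 1.001
```

{"op": "step_arm", "data": {
  "rows": [
    [[0, 0, 0], [0, 0, 0], 1],
    [[0, 0, 0], [0, 0, 0], 1],
    [[0, 0, 0], [0, 0, 0], 1]
  ]
}}

```text
time: 20.8
eef_pos: [440.7, 64.5, 215.7]
tcp_rot: [1.831, 2.552, 0.002]
contact_force: [-0.0, 0.1, 0.1]
finger_gap: 1.001
```

Run:
```python
from h import *
s,R=st(); 
im,d=shot('scene','s10');im2,d2=shot('top','t10')
f=lambda i,h,w:cv2.resize(i[:,:,::-1],(w,h),interpolation=cv2.INTER_CUBIC)
cv2.imwrite('pics/f.png',np.hstack([f(im[120:360,200:520],300,400),f(im[215:305,400:520],300,400)]))
a,b=cv2.imread('pics/scene0.png'),cv2.imread('pics/scene0.png')
D=np.abs(im[:,:,::-1].astype(int)-a).max(2)>40
n,l,sx,c=cv2.connectedComponentsWithStats(D.astype(np.uint8))
print([(list(map(int,x))) for x in sx[1:] if x[4]>6])
D=np.abs(im2[:,:,::-1].astype(int)-cv2.imread('pics/top0.png')).max(2)>40
n,l,sx,c=cv2.connectedComponentsWithStats(D.astype(np.uint8))
print([(list(map(int,x))) for x in sx[1:] if x[4]>6])
```

```text
t 20.8 p [440.66  64.5  215.66] jawang 18.68 z [ 1.e-03  9.e-04 -1.e+00] F [-0.   0.1  0.1] gap 1.001 q [-0.6   0.08  0.45  1.76 -0.04  1.31  0.18]
[[396, 0, 10, 71, 161], [502, 0, 37, 9, 173], [394, 2, 50, 160, 3678], [470, 16, 11, 33, 155], [492, 25, 34, 53, 724], [461, 53, 25, 49, 659], [457, 58, 4, 4, 8], [506, 68, 9, 26, 114], [486, 93, 15, 7, 51]]
[[241, 278, 21, 10, 108], [269, 286, 22, 90, 652], [242, 289, 5, 5, 17], [248, 289, 4, 3, 10], [166, 295, 124, 185, 18434], [286, 431, 8, 49, 119], [13, 476, 8, 4, 11]]
```

View pics/f.png

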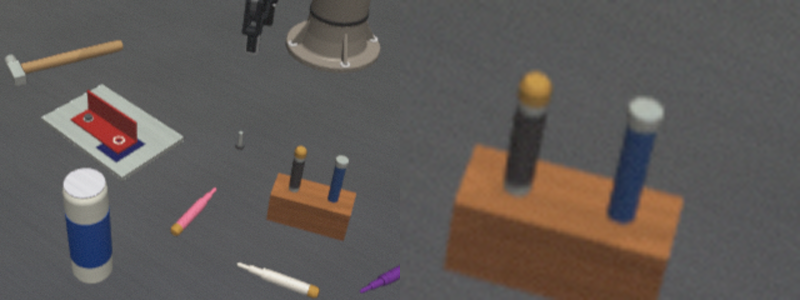

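The punch is seated upright in its hole, and only the arm differs from the first picture. Handing in.

```bash
python3 -c "
from plant import env
print(env.sign_off())"
```

```text
the job is handed in; nothing more can be done
None
```

The job is done and handed in at about 21 s, well under the 64 s limit; the simulator reports no verdict.

- **Punching:** I took the punch from the stand and put its point through the white-ringed open hole onto the plate. I pressed straight down in steps of 1 mm or less. The force rose to about 12 N, then dropped to about 3 N at 9–10 mm of travel, so the spring tripped. I stopped there and lifted straight out.
- **Putting back:** I lowered the punch into its own hole until it seated at the same height as before (85.9 mm), pressing about 6 N at most. Then I released it and moved the arm clear, touching nothing.
- **Last checks:** The final picture shows the punch upright and seated. Compared with the first pictures, the only clear changes in both cameras are where the arm is or was. In the top view the arm itself covers part of the bench, so that area was checked only from the scene camera.
- **Disagreements:** The two cameras' estimates of the hole differed by about 1 mm. I settled it by lining up the tip with the ring in the scene picture. The first position reading after the return trip was about 5 mm off because the arm was still settling. I corrected that before the point reached the stand.

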